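Focus the bench viewer and show it the ring target

TASK

Get the bench viewer ready for its focus test: first turn the focus knob until its pointer lines up with the raised tooth of the index collar, and let go of the knob. Then draw the ring target (the plate with the round window and the broad grip tab) up out of the rack, tilt it so that its face looks squarely into the slanting lens, and hold it there centred in front of the lens, its middle about 12 cm from the lens. Finish while still holding the target still in the air with nothing else touching it; leave the other plate in the rack, and neither bump the viewer's head nor shift the other things on the bench.

Things in the scene. Friction and masses are not known exactly. Their poses are not given: they have to be found in the camera images.
- focus (a joint): focus knob of the viewer, turning about a vertical axis; value in rad, growing counter-clockwise seen from above; at 0 its pointer looks along +x of viewer (towards the post). Range -0.8 to 2.0. It stays where it is left (friction about 0.03 N m).
- focus_grip (a point): middle of the knob's bar grip, on the turning axis. The bar (42 x 12 mm, 28 mm high, its top 14 mm above this point and 58 mm above the bench) runs along x of this point, which turns with the knob; +x is the pointer end (small white tongue on the disc's rim, white line on the bar's top). The disc under the bar: radius 26 mm, top 14 mm below this point.
- index_mark: steel index collar round the knob, fixed: ring of radius 32 to 40 mm, 3 mm high, with one raised tooth (10 x 4 mm, top 8 mm above the ring's underside, 13 mm below the middle of the bar grip). Origin on the knob's axis at the ring's underside; the tooth lies on +x. The knob is set when its x is parallel to this x. The angle differs from run to run.
- viewer: bench viewer, fixed: white base 390 x 110 mm, 20 mm thick, reaching from -170 to +220 mm along its x; origin on the bench, +x away from the robot, +z up. The knob's axis is at x = -120 mm, y = 0; the steel post (radius 13 mm, up to 340 mm high) at x = +190 mm.
- viewer_head: camera head, fixed on the post: black lens tube (radius 23 mm) before a grey box 70 x 52 x 46 mm that ends 103 mm behind the lens. Origin at the middle of the lens front, 275 mm above the bench; +x is the view, slanting 35 degrees down towards the knob and robot; y is level. The target's middle belongs at x = +120 mm, y = z = 0 (206 mm above the bench), its x parallel to this x, either way round.
- rack: grey plastic rack, fixed, 135 x 96 x 36 mm (x, y, z); origin at the centre of its underside on the bench. Two slots, 10 mm wide and 72 mm long along y, 26 mm deep, at x = -37.5 mm and +37.5 mm; one plate stands upright in each. Which plate is in which slot changes.
- ring_target_center (a point): the wanted plate, aluminium, 90 g: round window (rings), broad grip tab. Point half-way up its 110 mm, in the middle. x: normal of its (like) faces, y: along its width, z: to the tab. Body 6 mm thick, 70 mm wide, z = -55 to +19 mm; grip tab 8 mm thick (x), 50 mm wide (y), z = +19 to +55 mm. In the rack its foot is 10 mm, its upper edge 120 mm above the bench.
- bar_target_center (a point): the other plate, to be left: square window with bars and a narrow grip tab 24 mm wide, otherwise the same size and same point as the ring target.
- beaker: bystander, loose: small white plastic beaker, 45 mm wide, 54 mm high; origin under its centre.
- tape: bystander, loose: roll of paper tape lying flat, 66 mm wide, 19 mm high; origin under its centre.
- tweezers: bystander, loose: steel tweezers lying along their y, 106 mm long; origin under the middle.
- small_flask: bystander, loose: small conical flask, 60 mm wide, 75 mm high; origin under its centre.
- pen: bystander, loose: marker pen lying along its y, 133 mm long; origin under the middle.
Mind the look-alikes: they are no part of the job. What is shaped like the part that bears bar_target_center but orange is not meant.

How it is judged:
On the way, in this order (a step that is already met when the one before it is completed fails the run):
1. the focus knob's pointer is lined up with the tooth of the index collar and the knob let go, while the ring target still stands in the rack (angle between the x axis of focus_grip and the x axis of index_mark, either way round below 0.12 rad and contact force between the fingers and viewer below 0.1 N and distance of ring_target_center from where it was at the start of the episode below 0.015 m), for 0.2 s.
2. the ring target is drawn up clear of the rack in the gripper (height (world z) of ring_target_center above 0.095 m and contact force between ring_target and the fingers above 0.5 N and contact force between ring_target and rack below 0.05 N), for 0.1 s.
At the end, for the whole second after the job is handed in: Knob within 0.12 rad of the tooth; ring target at rest, held by the fingers alone, over 160 mm above the bench, face within 0.2 rad of square to the view, its middle 95-145 mm from the lens and within 20 mm of the lens axis in y and z; other plate still in the rack (angle between the x axis of focus_grip and the x axis of index_mark, either way round below 0.12 rad and angle between the x axis of ring_target_center and the x axis of viewer_head, either way round below 0.2 rad and x of ring_target_center in the frame of viewer_head between 0.095 and 0.145 m and y of ring_target_center in the frame of viewer_head between -0.02 and 0.02 m and z of ring_target_center in the frame of viewer_head between -0.02 and 0.02 m and height (world z) of ring_target_center above 0.16 m and contact force between ring_target and the fingers above 0.5 N and contact force between ring_target and viewer below 0.05 N and contact force between ring_target and rack below 0.05 N and linear speed of ring_target below 0.02 m/s and height (world z) of bar_target_center below 0.075 m); the arm keeps its last pose, push and grip.
It fails at once if the other plate is drawn out of the rack (distance of bar_target_center from where it was at the start of the episode above 0.02 m).
It fails at once if the viewer's head is struck (contact force between any of the arm, the fingers, ring_target and viewer_head above 2 N).
It fails at once if another thing on the bench is shifted (distance of any of beaker, tape, tweezers, small_flask, pen from where it was at the start of the episode above 0.03 m).
It also fails if it takes over 54 s, if anything falls off the work surface, if the arm or the gripper's body presses on something with over 40 N, if the wrist force passes 120 N, or if a joint passes its speed limit or range.

ROBOT

A 7-joint arm with a two-finger parallel gripper is mounted at the origin on a cart in front of the work surface, level with it; the furniture and walls round the work are solid. World frame = base frame: x ahead of the robot, y to its left, z up, the work surface at z = 0. Lengths are in m, angles in rad, forces in N, time in s.
With the tool pointing down it reaches from about 0.4 to 0.85 m from the base axis. Payload 10.4 kg.
Tool frame: the origin (TCP) lies between the finger pads; the fingertips stand robot.nose_length ahead of it and the grasp point (between the pads) lies 8 mm behind it (robot.nose_length is the distance from the TCP to the fingertips, in m); z points along the fingers, y is the line along which they close (so a half turn about z gives the same grasp; the last joint's range is limited). The gripper opens to 85 mm and grips with 20 to 120 N. Pads are 22 mm wide; open, the fingers measure 114 mm over their backs; the gripper's body (76 mm by 85 mm) begins 54 mm behind the grasp point. The pads swing forward as they close: fully open they stand 13 mm farther back than shut.
Start: joints at [-1.163, 0.332, -0.065, 1.46, 0.022, 1.35, -0.088], TCP at [0.261, 0.568, 0.242] pointing down, gripper open.
Joint ranges: [-2.6, 2.6], [-0.5, 2.12], [-1.47, 1.34], [0.16, 2.42], [-1.27, 4.41], [0.06, 2.06], [-2.6, 2.6]. Speed limits (rad/s): [2.22, 2.22, 2.79, 2.79, 3.14, 3.14, 3.14].

INTERFACE

Orientations are given as a rotation vector (axis times angle).
In Python, from rig import robot gives the robot as it stands. Calls block until the motion is done:
- robot.reach(position, orientation): joint-space move of the TCP to a pose.
- robot.servo_line(position, orientation=None, speed=0.15): straight line of the TCP; orientation=None keeps the orientation; speed is the mean speed in m/s.
- robot.movej(angles): joint-space move.
- robot.gripper_to(opening, force=None): finger opening in m; force is the grip in N (None keeps the last); returns when the fingers have stopped.
- robot.hold(seconds).
- robot.solve_ik(position, orientation): joint angles nearest the present ones, or None.
- robot.observe(): the state.
- robot.get_image(name): name is "scene" or "top" or "wrist"; returns a dict with "frame" (400x640x3 uint8, red, green, blue), "vfov" (degrees; the focal length in pixels is half the picture's height over the tangent of half this angle, whatever the lens; pixels are square), "cx", "cy" (the principal point, pixels), "R" (3x3) and "t" (3): a world point X has camera coordinates R X + t. Camera axes: x right, y down, z forward; pixel columns grow to the right and rows downward; lengths in m; the calibration is good to about 2 mm. A picture is of the moment at which its call begins. There is no depth.
A pose or a line that the arm cannot do raises robot.Unreachable and nothing moves.
- robot.hand_in(): hands the job in; it is judged then, once.
Trained networks look in a picture, given as the dict that the camera call returned (one of the last four; its "shot" number tells which), for a name from the list of things; names that differ only in an ending like _2 or _b are one class to them, and where a whole thing is asked for, a point or a joint stands for the part that bears it (a point fixed in the world has none). Each returns a list of dicts, best first, with "confidence" (0 to 1); they miss things now and then, are a little off and sometimes report something else, mostly with a low value. They report only what shows in the picture. A call takes as long as a camera call. They do not tell look-alikes from the thing itself.
- robot.masks_of(picture, thing): "pixels" (400x640 bool, what is visible of it) and "extent" ([left, top, right, bottom] in pixels, round what is visible of it).
- robot.mark_of(picture, thing): "pixel" ([row, column] in pixels: a listed point, or the origin of a listed thing).
The state is a dict: "time_s": time; "joint_positions": joint angles; "joint_vel": joint speeds; "joint_torque": joint torques, N m; "tool_pos": TCP position; "eef_rot": TCP orientation; "force": force on the tool from outside, world axes, zero at the start; "torque": the same for the moment, N m; "finger_gap": finger opening in m; "finger_force": force on a finger pad.
Only numpy, scipy, OpenCV 4.12 (cv2) and the standard library are available. Lean on these libraries where they do the work, as an engineer would, in place of code of your own. Each camera call takes 0.05 s, during which the arm holds its last target. There are 200 camera calls.

## Working session

There is one attempt and no reset: what is moved stays moved. The work goes in short steps, each a Python script; the robot and the scene stay as the last script left them, time stands still between calls to the robot, and variables do not carry over. Pictures are saved under pics/ and viewed, at most 10 in all, crops included, and the job is handed in when it is done.

```bash
mkdir -p pics; ls; python3 - <<'E'
from rig import robot
import cv2,numpy as np
print(robot.nose_length)
ims={n:robot.get_image(n) for n in("scene","top")}
for n,p in ims.items():
    print(n,p["vfov"],p["cx"],p["cy"],np.round(p["R"],4).tolist(),np.round(p["t"],4).tolist())
    cv2.imwrite(f"pics/{n}0.png",cv2.cvtColor(p["frame"],cv2.COLOR_RGB2BGR))
    for th in["focus_grip","index_mark","viewer","viewer_head","rack","ring_target_center","bar_target_center","beaker","tape","tweezers","small_flask","pen"]:
        print(th,[(np.round(d["pixel"],1).tolist(),round(d["confidence"],2)) for d in robot.mark_of(p,th)][:3])
print({k:np.round(v,3) for k,v in robot.observe().items()})
E
```

```text
pics
0.011
scene 49.09222296073474 322.8173690980034 205.8176773390335 [[0.5595, -0.8289, 0.0009], [-0.7386, -0.499, -0.4533], [0.3762, 0.2529, -0.8913]] [0.0617, 0.683, 1.0777]
focus_grip [([299.1, 407.2], 0.47)]
index_mark [([301.4, 407.5], 0.6)]
viewer [([266.1, 409.6], 0.88), ([274.7, 283.1], 0.52)]
viewer_head [([187.1, 437.5], 0.69)]
rack [([255.1, 335.9], 0.75), ([274.1, 283.3], 0.61)]
ring_target_center [([259.3, 333.4], 0.8), ([308.0, 344.2], 0.58)]
bar_target_center [([234.5, 343.1], 0.73)]
beaker [([234.1, 274.0], 0.75), ([213.4, 352.9], 0.62), ([256.1, 333.8], 0.57)]
tape [([310.5, 343.3], 0.86), ([236.7, 344.6], 0.73), ([255.6, 334.8], 0.68)]
tweezers [([233.5, 272.5], 0.37)]
small_flask [([217.9, 293.6], 0.83)]
pen [([273.9, 284.8], 0.49)]
top 49.27487369771468 323.6791105681756 212.37743103337507 [[0.0415, -0.9991, 0.0018], [-0.9791, -0.041, -0.1991], [0.199, 0.0065, -0.98]] [0.4093, 0.5708, 1.4052]
focus_grip [([274.0, 377.0], 0.51), ([241.6, 426.3], 0.49)]
index_mark [([243.2, 424.0], 0.58)]
viewer [([211.1, 404.5], 0.91)]
viewer_head [([155.7, 414.3], 0.62)]
rack [([234.4, 347.8], 0.59)]
ring_target_center [([245.6, 349.9], 0.6)]
bar_target_center [([249.1, 228.0], 0.65), ([226.4, 342.4], 0.52)]
beaker [([196.8, 334.9], 0.49)]
tape [([274.4, 377.4], 0.57)]
tweezers [([251.6, 287.1], 0.44)]
small_flask [([227.3, 294.8], 0.52)]
pen []
{'time_s': np.float64(1.3), 'joint_positions': array([-1.163,  0.332, -0.065,  1.46 ,  0.022,  1.35 , -0.089]), 'joint_vel': array([ 0.002,  0.001, -0.001, -0.   , -0.001, -0.   ,  0.003]), 'joint_torque': array([ 0.0000e+00, -6.2524e+01,  4.9000e-02, -3.9183e+01,  1.6000e-02,
        2.0000e-03, -0.0000e+00]), 'tool_pos': array([0.261, 0.568, 0.242]), 'eef_rot': array([-0.671, -3.069, -0.   ]), 'force': array([-0.161, -0.651,  0.144]), 'torque': array([ 0.031, -0.046,  0.009]), 'finger_force': np.float64(0.0), 'finger_gap': np.float64(0.085)}
```

View pics/scene0.png

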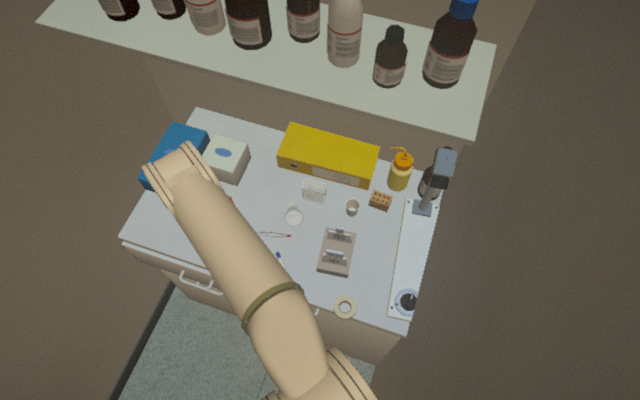

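View pics/top0.png

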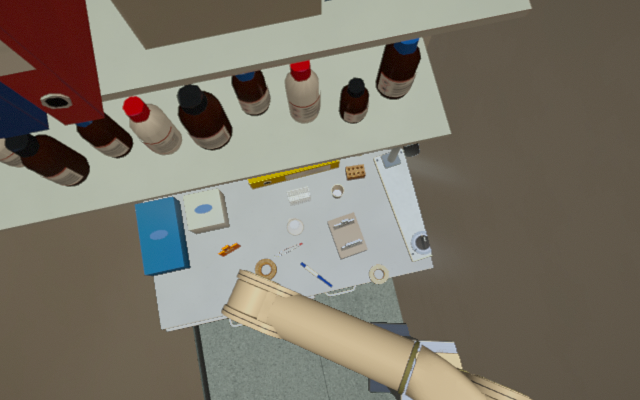

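The scene picture shows the rack at about (335,250), the knob at (407,300), the tape at (344,308), and the head at (445,165). The top view shows the rack at (347,235) and the knob at (423,243). Next I'll make a close crop and rough positions.

```bash
cat > h.py <<'E'
import numpy as np,cv2
from rig import robot
from scipy.spatial.transform import Rotation as Ro
def f(p): return 200/np.tan(np.radians(p["vfov"])/2)
def ray(p,rc):
    R=np.array(p["R"]);t=np.array(p["t"])
    d=R.T@np.array([(rc[1]-p["cx"])/f(p),(rc[0]-p["cy"])/f(p),1]);return -R.T@t,d
def atz(p,rc,z):
    o,d=ray(p,rc);return o+d*(z-o[2])/d[2]
def proj(p,X):
    c=np.atleast_2d(X)@np.array(p["R"]).T+p["t"];return np.c_[c[:,1]/c[:,2]*f(p)+p["cy"],c[:,0]/c[:,2]*f(p)+p["cx"]]
def crop(p,r0,r1,c0,c1,k): return cv2.cvtColor(cv2.resize(p["frame"][r0:r1,c0:c1],None,fx=k,fy=k,interpolation=cv2.INTER_CUBIC),cv2.COLOR_RGB2BGR)
E
python3 - <<'E'
from h import *
s=robot.get_image("scene");t=robot.get_image("top")
a=np.hstack([crop(s,220,280,305,365,6),crop(s,280,340,380,440,6)]);b=np.hstack([crop(t,205,265,315,375,6),crop(t,215,275,390,450,6)])
cv2.imwrite("pics/c1.png",cv2.resize(np.vstack([a,b]),(600,600),interpolation=cv2.INTER_AREA))
for n,z,sp,tp in[("ring",.065,(259.3,333.4),(245.6,349.9)),("bar",.065,(234.5,343.1),(226.4,342.4)),("rack",0,(255.1,335.9),(234.4,347.8)),("knob",.044,(299.1,407.2),(241.6,426.3)),("idx",.02,(301.4,407.5),(243.2,424)),("head",.275,(187.1,437.5),(155.7,414.3)),("viewer",0,(266.1,409.6),(211.1,404.5)),("tape",0,(310.5,343.3),(274.4,377.4)),("flask",0,(217.9,293.6),(227.3,294.8)),("beaker",0,(213.4,352.9),(196.8,334.9))]:
    print(n,np.round(atz(s,sp,z),3),np.round(atz(t,tp,z),3))
# base corners
for th in ["viewer"]:
  for p in (s,t):
    m=robot.masks_of(p,th); print([ (d["confidence"],d["extent"]) for d in m][:2])
E
```

```text
ring [0.446 0.338 0.065] [0.444 0.342 0.065]
bar [0.527 0.357 0.065] [0.507 0.369 0.065]
rack [0.482 0.351 0.   ] [0.491 0.347 0.   ]
knob [0.47  0.103 0.044] [0.471 0.086 0.044]
idx [0.473 0.099 0.02 ] [0.468 0.089 0.02 ]
head [0.697 0.185 0.275] [0.689 0.174 0.275]
viewer [0.578 0.146 0.   ] [0.581 0.152 0.   ]
tape [0.351 0.24  0.   ] [0.358 0.242 0.   ]
flask [0.512 0.533 0.   ] [0.508 0.531 0.   ]
beaker [0.632 0.384 0.   ] [0.622 0.396 0.   ]
[(0.8, [385.9, 144.7, 462.2, 320.8])]
[(0.75, [370.2, 142.5, 430.6, 260.9])]
```

View pics/c1.png

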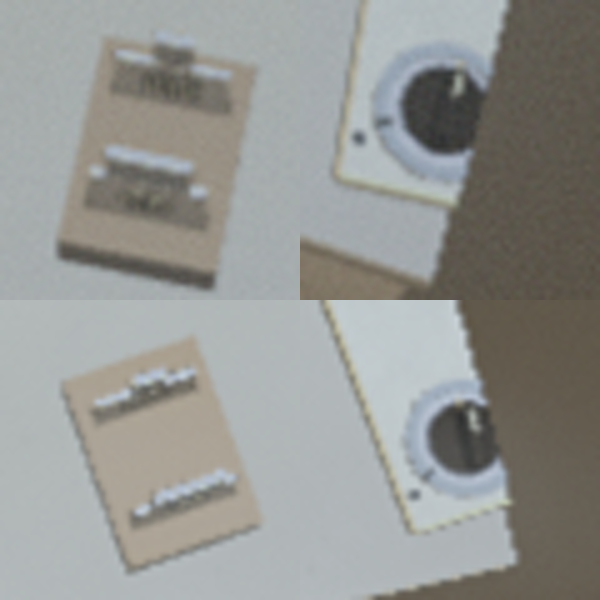

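Things that could be taken for the ring target (scene/top pixels): the near-slot plate (333,259)/(350,246), broad tab; the far-slot plate (343,234)/(342,226), narrow tab; and an orange piece, top (229,249). The close crop confirms that the near-slot plate has the broad tab, so I choose that one. The right side of the viewer base looks cut off in both pictures, so I'll look with the wrist camera from above.

```bash
cat >> h.py <<'E'
def down(phi):
    y=np.array([np.cos(phi),np.sin(phi),0]);z=np.array([0,0,-1.]);return Ro.from_matrix(np.c_[np.cross(y,z),y,z]).as_rotvec()
E
python3 - <<'E'
from h import *
o=robot.observe()
print(Ro.from_rotvec(o["eef_rot"]).as_matrix().round(2).tolist())
for phi in(1.9,1.9-np.pi,.35,.35-np.pi,):
  for P in([.45,.2,.36],[.47,.09,.1]):
    print(phi,P,np.round(robot.solve_ik(P,down(phi)),2) if robot.solve_ik(P,down(phi)) is not None else None)
phi=np.arctan2(-.98,.2)
robot.reach([.45,.2,.38],down(1.9))
w=robot.get_image("wrist")
print(w["vfov"],np.round(w["R"],3).tolist(),(-np.array(w["R"]).T@w["t"]).round(3))
cv2.imwrite("pics/w1.png",crop(w,0,400,0,640,1.25))
for th in["focus_grip","index_mark","viewer","viewer_head","rack","ring_target_center","bar_target_center"]:
    print(th,[(np.round(d["pixel"],1).tolist(),round(d["confidence"],2)) for d in robot.mark_of(w,th)][:3])
E
```

```text
[[-0.91, 0.42, -0.0], [0.42, 0.91, 0.0], [0.0, 0.0, -1.0]]
1.9 [0.45, 0.2, 0.36] [-0.68 -0.01  0.17  1.61  0.    1.54  1.39]
1.9 [0.47, 0.09, 0.1] [-0.56  0.15  0.3   2.02 -0.05  0.99  1.66]
-1.2415926535897932 [0.45, 0.2, 0.36] [-0.88 -0.02  0.37  1.62  0.01  1.54 -1.76]
-1.2415926535897932 [0.47, 0.09, 0.1] [-0.73  0.15  0.48  2.03 -0.08  0.98 -1.45]
0.35 [0.45, 0.2, 0.36] [-0.79 -0.01  0.28  1.61  0.    1.54 -0.16]
0.35 [0.47, 0.09, 0.1] [-0.65  0.15  0.39  2.02 -0.07  0.98  0.13]
-2.791592653589793 [0.45, 0.2, 0.36] None
-2.791592653589793 [0.47, 0.09, 0.1] None
68.83523187984326 [[-0.323, 0.946, -0.0], [0.894, 0.305, 0.329], [0.312, 0.106, -0.944]] [0.369 0.173 0.512]
focus_grip [([144.5, 253.6], 0.89), ([236.3, 476.9], 0.28)]
index_mark []
viewer [([205.9, 267.3], 0.77), ([108.0, 361.1], 0.64)]
viewer_head [([183.6, 404.2], 0.41)]
rack [([196.0, 393.5], 0.77)]
ring_target_center [([185.0, 404.4], 0.84), ([106.5, 361.6], 0.24)]
bar_target_center [([242.2, 623.5], 0.98), ([230.0, 401.5], 0.8)]
```

View pics/w1.png

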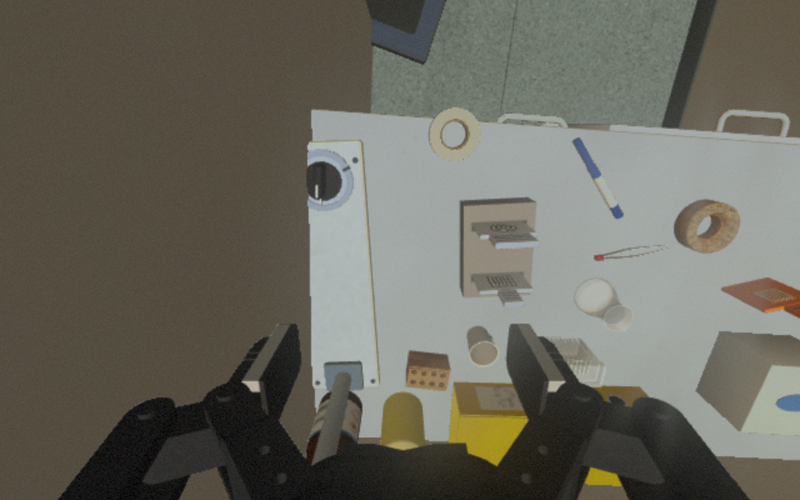

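The wrist view shows the rack at (497,250 in the enlarged picture), with the ring plate in the near slot and the bar plate in the far slot. The knob is at (323,180) close to a wall on the left of the picture, with the collar tooth a dark mark at (348,167). Next come the geometry of base, wall, knob and tooth, plus enlarged crops.

```bash
python3 - <<'E'
from h import *
s=robot.get_image("scene");t=robot.get_image("top");w=robot.get_image("wrist")
def P(n,p,rc,z): print(n,np.round(atz(p,rc,z)[:2],3))
P("base front cut scene",s,(321,411),.02);P("top",t,(255,432),.02);P("wrist",w,(113,246),.02)
P("table corner wrist",w,(88,250),0);P("table corner top",t,(267,433),0)
P("wall far wrist",w,(308,250),.0);P("floor/wall wrist",w,(40,297),-.8)
P("base corner L front wrist",w,(113,290),.02);P("scene",s,(315.5,387.5),.02);P("top",t,(261.5,412),.02)
P("bolt front-left wrist",w,(128,284),.02)
P("bolts far w",w,(306,298),.02);P("bolts far w right",w,(306,258),.02)
P("base far corner w",w,(310,303),.02)
P("tooth w",w,(134,278),.026);P("knob centre w",w,(145,259),.044);
k=crop(w,100,190,230,320,6)
cv2.imwrite("pics/c2.png",np.hstack([k[:, :],cv2.resize(crop(w,150,250,360,440,5),(240,540))]))
for th in("focus_grip","viewer","rack","ring_target_center"):
  for d in robot.masks_of(w,th)[:1]: print(th,d["confidence"],np.round(d["extent"]))
E
```

```text
base front cut scene [0.429 0.063]
top [0.429 0.062]
wrist [0.43  0.062]
table corner wrist [0.392 0.054]
table corner top [0.391 0.054]
wall far wrist [0.819 0.161]
floor/wall wrist [0.193 0.004]
base corner L front wrist [0.407 0.129]
scene [0.405 0.126]
top [0.405 0.129]
bolt front-left wrist [0.433 0.127]
bolts far w [0.765 0.253]
bolts far w right [0.791 0.176]
base far corner w [0.771 0.266]
tooth w [0.445 0.121]
knob centre w [0.468 0.099]
focus_grip 0.69 [244. 128. 275. 162.]
viewer 0.87 [244. 112. 305. 374.]
rack 0.91 [366. 159. 430. 238.]
ring_target_center 0.9 [379. 177. 432. 200.]
```

View pics/c2.png

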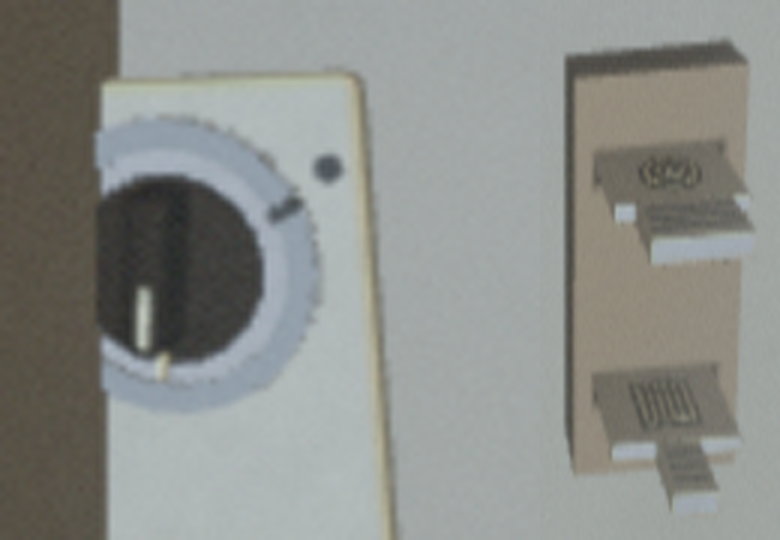

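Found so far:
- Viewer yaw is about 0.362 and its origin about (.585,.137), so the knob is at about (.4726,.0945).
- The wall (direction 0.245 rad) is only about 20 mm from the knob axis.
- The pointer is near 0, and the tooth is at about +2 rad relative to viewer x.

There's no room to grasp the bar, so I'll push it with closed fingers and the tool leaning away from the wall: first the tail end, then the pointer end.

```bash
cat >> h.py <<'E'
WA=.245; U=np.array([np.cos(WA),np.sin(WA),0]); N=np.array([-U[1],U[0],0]); Z=np.array([0,0,1.])
K=np.array([.4726,.0945,0]); AL=.45
def lean(al=AL):
    z=-np.sin(al)*N-np.cos(al)*Z;return Ro.from_matrix(np.c_[np.cross(U,z),U,z]).as_rotvec()
def kp(a,n,z): return K+U*a*1e-3+N*n*1e-3+Z*z*1e-3   # along wall, normal, height in mm
E
python3 - <<'E'
from h import *
def force(): o=robot.observe();print(round(o["time_s"],2),np.round(o["force"],1),np.round(o["tool_pos"],3))
for p in[(-24,42,130),(-24,7,49)]: q=robot.solve_ik(kp(*p),lean());print(None if q is None else np.round(q,2))
robot.gripper_to(0.0,20)
robot.reach(kp(-24,42,140),lean());force()
w=robot.get_image("wrist");cv2.imwrite("pics/w2.png",crop(w,0,400,0,640,1))
Y=.362
for ang in(0,):
  pass
# projected model markers for check
pts=np.array([K+Z*.058,K+Z*.03+.026*np.array([np.cos(Y),np.sin(Y),0]),K+Z*.028+.036*np.array([np.cos(Y+2),np.sin(Y+2),0])])
print(proj(w,pts).round(1))
for th in("focus_grip","index_mark"): print(th,[(np.round(d["pixel"],1).tolist(),round(d["confidence"],2)) for d in robot.mark_of(w,th)][:2])
E
```

```text
[-0.66  0.17 -0.02  1.99  0.44  1.22 -0.64]
[-0.62  0.27  0.01  2.07  0.49  1.03 -0.68]
6.38 [ 0.1 -0.1 -0.5] [0.439 0.13  0.14 ]
[[209.4 351.9]
 [184.  379.1]
 [157.2 329.2]]
focus_grip [([198.4, 349.3], 0.82)]
index_mark []
```

View pics/w2.png

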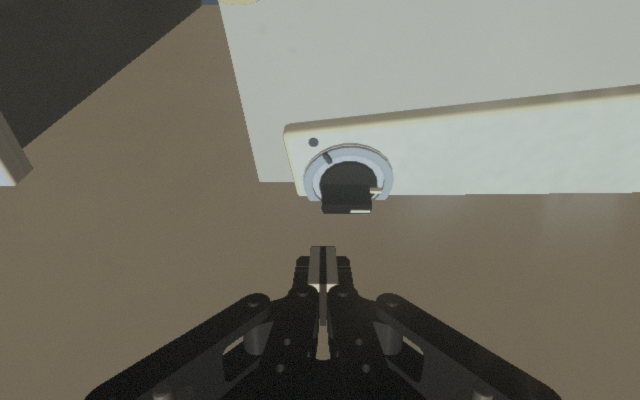

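The wrist view shows the tooth at (327,157), where the model predicts (329,157), and the tongue at (376,189), so the knob is near 0 and the model holds. Now the tail push.

```bash
cat >> h.py <<'E'
def st(): o=robot.observe();print(round(o["time_s"],2),np.round(o["force"],1),np.round(o["tool_pos"],3))
E
python3 - <<'E'
from h import *
robot.servo_line(kp(-24,42,50),lean(),.15);st()
robot.servo_line(kp(-24,20,50),lean(),.1);st()
robot.servo_line(kp(-24,7,50),lean(),.04);st()
robot.servo_line(kp(-24,42,50),lean(),.12)
robot.servo_line(kp(-24,42,140),lean(),.2);st()
w=robot.get_image("wrist");cv2.imwrite("pics/w3.png",crop(w,110,230,270,430,4))
E
```

```text
7.28 [ 0.1 -0.3  0.5] [0.44  0.13  0.051]
7.64 [-0.9  0.1 -0.1] [0.445 0.107 0.05 ]
8.12 [ 0.2 -0.4  0.2] [0.448 0.095 0.05 ]
9.16 [-0.2 -0.2 -0.5] [0.439 0.129 0.14 ]
```

View pics/w3.png

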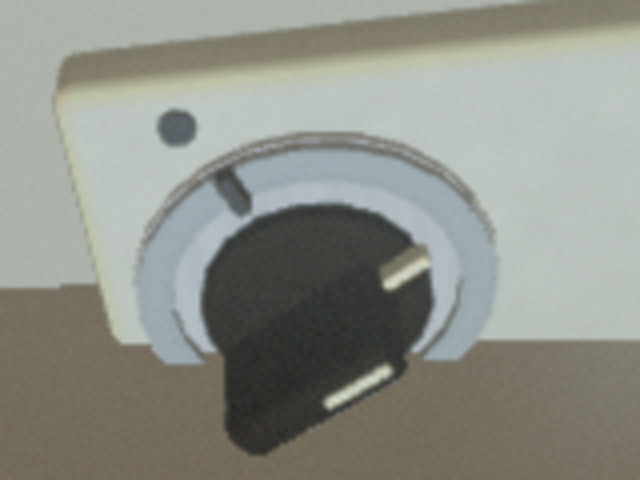

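The picture shows the bar at about 0.6 rad (tongue at (405,268), tooth at (235,190)). Now I'll push the pointer end from the far side.

```bash
cat > push.py <<'E'
from h import *
import sys
a=float(sys.argv[1]);n=float(sys.argv[2]);pic=sys.argv[3]
robot.servo_line(kp(48,n,110),lean(),.2)
robot.servo_line(kp(48,n,50),lean(),.15)
robot.servo_line(kp(30,n,50),lean(),.08)
robot.servo_line(kp(a,n,50),lean(),.04);st()
robot.servo_line(kp(a+12,n,50),lean(),.1)
robot.servo_line(kp(30,n+12,135),lean(),.2);st()
w=robot.get_image("wrist");np.save("/tmp/w.npy",w,allow_pickle=True)
pts=np.array([K+Z*.028+.036*np.array([np.cos(.362+t),np.sin(.362+t),0]) for t in(1.8,1.9,2.,2.1)]);print(proj(w,pts).round(1).tolist())
c=proj(w,[K+Z*.03])[0].astype(int);print(c)
r0=max(c[0]-75,0);c0=max(c[1]-80,0);print(r0,c0);cv2.imwrite(pic,crop(w,r0,r0+120,c0,c0+160,4))
E
python3 push.py 17 23 pics/w4.png
```

```text
11.16 [ 4.1  5.8 -1.5] [0.484 0.123 0.05 ]
12.01 [ 0.3 -0.2  0.6] [0.493 0.135 0.135]
[[150.9, 270.1], [152.3, 266.1], [154.1, 262.4], [156.2, 259.0]]
[184 289]
109 209
```

View pics/w4.png

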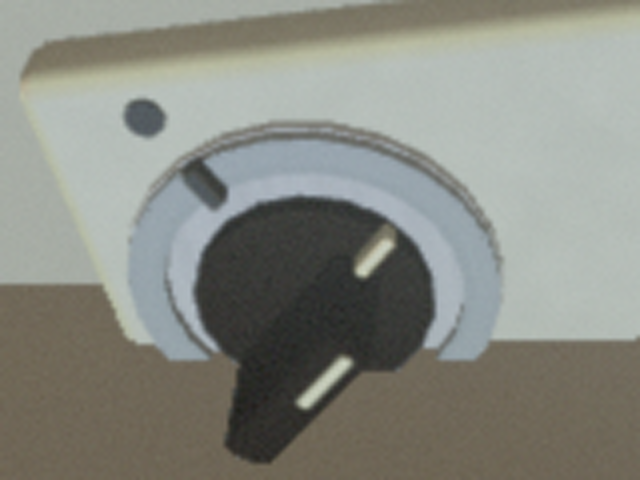

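```bash
python3 - <<'E'
from h import *
w=np.load("/tmp/w.npy",allow_pickle=True).item()
def ang(cr,z,r0=109,c0=209):
    X=atz(w,(r0+cr[1]/4-.5,c0+cr[0]/4-.5),z);d=X-K;print(np.round(d*1e3,1),round(np.hypot(*d[:2])*1e3,1),round(np.arctan2(d[1],d[0])-.362,3));return X
for n,c,z in[("tooth top in",(220,200),.028),("tooth out",(190,170),.028),("tongue in",(362,270),.031),("tongue out",(390,232),.031),("line in",(300,403),.058),("line out",(348,360),.058)]: print(n,end=" ");ang(c,z)
X1=ang((300,403),.058);X2=ang((348,360),.058);d=X2-X1;print(np.arctan2(d[1],d[0])-.362)
X1=ang((362,270),.031);X2=ang((390,232),.031);d=X2-X1;print(np.arctan2(d[1],d[0])-.362)
E
```

```text
tooth top in [-24.3  21.2  28. ] 32.3 2.062
tooth out [-30.8  27.1  28. ] 41.0 2.057
tongue in [ 6.4 12.6 31. ] 14.1 0.737
tongue out [10.  23.8 31. ] 25.8 0.809
line in [-1.9 -1.5 58. ] 2.4 -2.826
line out [ 5.2 12.6 58. ] 13.7 0.816
[-1.9 -1.5 58. ] 2.4 -2.826
[ 5.2 12.6 58. ] 13.7 0.816
0.7417848533495858
[ 6.4 12.6 31. ] 14.1 0.737
[10.  23.8 31. ] 25.8 0.809
0.8960447914950148
```

The knob is now at about 0.81 and the tooth at about 2.06. The first push landed on the bar's end face, so I'll push again a little deeper.

```bash
python3 push.py 11 21 pics/w5.png
```

```text
13.93 [ 0.3 12.6  1. ] [0.479 0.122 0.05 ]
14.78 [-0.5 -0.4 -0.6] [0.493 0.133 0.135]
[[148.6, 269.8], [150.1, 265.8], [151.9, 262.1], [154.0, 258.7]]
[182 288]
107 208
```

View pics/w5.png

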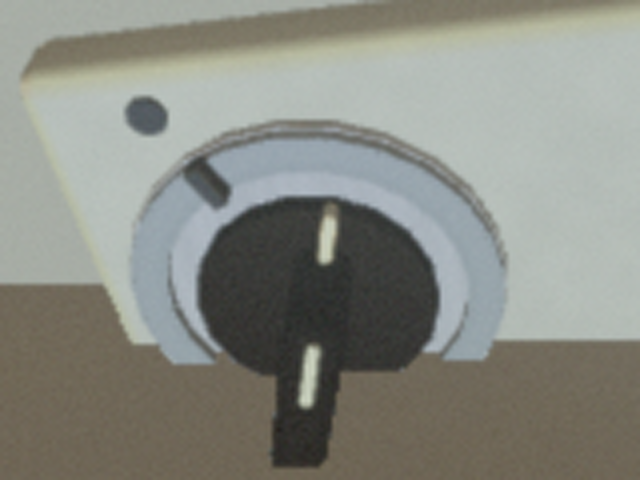

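The bar is now nearly perpendicular to the wall (tongue at (327,232) in the crop). I'll measure the angles in code on the rectified view instead of viewing more pictures, then push again.

```bash
cat > meas.py <<'E'
from h import *
def prof(w,r,z):
    g=cv2.cvtColor(w["frame"],cv2.COLOR_RGB2GRAY).astype(np.float32);th=np.arange(.2,2.6,.02)
    a=[]
    for q in r:
        P=np.array([K+Z*z+q*np.array([np.cos(t+.362),np.sin(t+.362),0]) for t in th]);p=proj(w,P).astype(np.float32)
        a.append(cv2.remap(g,p[:,1:2],p[:,0:1],cv2.INTER_LINEAR)[:,0])
    return th,np.mean(a,0)
def measure(w):
    th,k=prof(w,np.arange(.018,.0235,.001),.031);wt=np.clip(k-k.min()-.6*np.ptp(k),0,None);kn=(th*wt).sum()/wt.sum()
    th,c=prof(w,np.arange(.034,.0385,.001),.028);wt=np.clip(c.max()-c-.6*np.ptp(c),0,None);to=(th*wt).sum()/wt.sum()
    print("knob",kn.round(3),"tooth",to.round(3),k[::6].round().tolist(),c[::6].round().tolist());return kn,to
E
cat >> push.py <<'E'
from meas import measure
measure(w)
E
python3 -c "
from meas import *
measure(np.load('/tmp/w.npy',allow_pickle=True).item())"
python3 push.py 9 23 pics/w6.png
```

```text
knob 1.341 tooth 2.039 [60.0, 60.0, 61.0, 60.0, 60.0, 60.0, 61.0, 61.0, 61.0, 157.0, 164.0, 61.0, 61.0, 60.0, 60.0, 59.0, 58.0, 59.0, 59.0, 57.0] [160.0, 161.0, 161.0, 163.0, 163.0, 163.0, 162.0, 162.0, 162.0, 163.0, 163.0, 162.0, 162.0, 162.0, 162.0, 67.0, 95.0, 162.0, 162.0, 162.0]
16.73 [1.5 0.9 0.2] [0.476 0.119 0.05 ]
17.58 [ 0.3 -0.6  0.1] [0.493 0.136 0.135]
[[151.0, 270.1], [152.4, 266.1], [154.2, 262.4], [156.3, 259.0]]
[184 288]
109 208
knob 2.237 tooth 2.039 [59.0, 60.0, 61.0, 61.0, 61.0, 62.0, 62.0, 61.0, 60.0, 61.0, 62.0, 61.0, 61.0, 61.0, 59.0, 69.0, 113.0, 190.0, 89.0, 58.0] [161.0, 162.0, 161.0, 162.0, 162.0, 162.0, 163.0, 163.0, 162.0, 162.0, 162.0, 162.0, 163.0, 162.0, 162.0, 67.0, 95.0, 163.0, 162.0, 161.0]
```

View pics/w6.png

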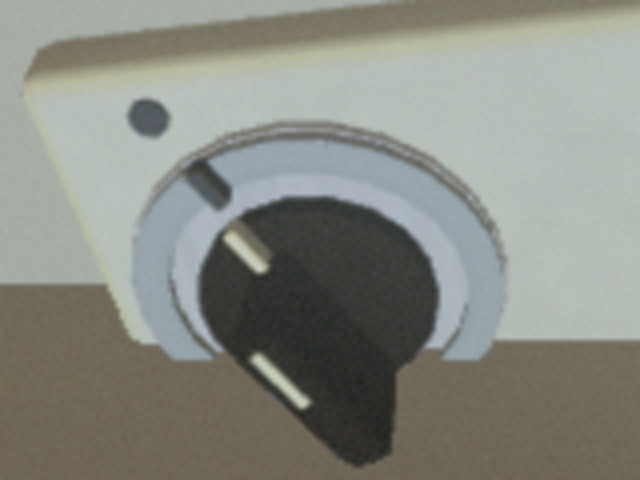

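The last picture shows the pointer line running from (303,403) to (260,358), with the tongue at (248,248) almost facing the tooth at (210,185). I'll quantify the residual with line directions.

```bash
python3 - <<'E'
from meas import *
w=np.load("/tmp/w.npy",allow_pickle=True).item()
def X(c,z): return atz(w,(109+c[1]/4-.5,208+c[0]/4-.5),z)
def dr(a,b,z):
    d=X(b,z)-X(a,z);return round(np.arctan2(d[1],d[0])-.362,3)
print("line",dr((304,404),(257,356),.058),"line vs axis",[ (X(c,.058)-K).round(4)[:2].tolist() for c in((304,404),(257,356))])
print("bar right edge",dr((390,455),(395,370),.058))
print("tooth",dr((218,203),(190,170),.028),"tongue",dr((268,268),(232,230),.031), dr((268,268),(232,230),.034))
for z in(.031,.034,.036,.04):
    m=(X((268,268),z)+X((232,230),z))/2-K;print(z,np.arctan2(m[1],m[0])-.362,np.hypot(*m[:2]))
# fine line fit: bright pixels on the bar top
g=cv2.cvtColor(w["frame"],cv2.COLOR_RGB2GRAY)
for name,(r0,r1,c0,c1),z in(("line",(195,214,268,288),.058),):
    s=g[r0:r1,c0:c1];rr,cc=np.nonzero(s>130);print(len(rr))
    P=np.array([atz(w,(r+r0,c+c0),z)[:2] for r,c in zip(rr,cc)])
    vx,vy,x0,y0=cv2.fitLine(P.astype(np.float32),cv2.DIST_L2,0,.0001,.0001).ravel();print(np.arctan2(vy,vx)-.362,x0-K[0],y0-K[1],np.arctan2(y0-K[1],x0-K[0])-.362)
E
```

```text
line 1.975 line vs axis [[-0.0019, -0.0017], [-0.0126, 0.0094]]
bar right edge 1.372
tooth 1.946 tongue 2.001 2.001
0.031 2.1654610216796524 0.021559839960135597
0.034 2.0732997956098043 0.023055929612259392
0.036 2.018500182898417 0.024150573380551765
0.04 1.923154588186664 0.026529576471341108
51
-1.1467991 -0.0071934927463531695 0.003276979207992553 2.352134830818424
```

The line and tongue directions are 1.98–2.0, and the bar line runs through the tooth within a few hundredths of a rad, so the knob is set and free. Next I'll localise the ring plate and rack.

```bash
python3 - <<'E'
from h import *
robot.servo_line(kp(30,80,250),lean(),.3)
robot.reach([.46,.29,.36],down(.345));st()
s=robot.get_image("scene");t=robot.get_image("top");w=robot.get_image("wrist")
for n,p in(("s",s),("t",t),("w",w)):
  for th,z in(("ring_target_center",.065),("bar_target_center",.065),("rack",0)):
    print(n,th,[(atz(p,d["pixel"],z)[:2].round(3).tolist(),round(d["confidence"],2)) for d in robot.mark_of(p,th)][:2])
    if n=="w":
      for d in robot.masks_of(p,th)[:1]:
        m=d["pixels"];rr,cc=np.nonzero(m);zz={"rack":.036}.get(th,.065)
        P=np.array([atz(p,(r,c),zz)[:2] for r,c in zip(rr,cc)],np.float32)
        print(th,cv2.minAreaRect(P*1000),d["confidence"])
cv2.imwrite("pics/w7.png",crop(w,0,400,0,640,1))
# rack top corners from the first wrist view
w1=dict(vfov=68.83523,cx=w["cx"],cy=w["cy"],R=np.array([[-0.323,0.946,0],[0.894,0.305,0.329],[0.312,0.106,-0.944]]));w1["t"]=-w1["R"]@np.array([.369,.173,.512])
print([atz(w1,c,.036)[:2].round(4).tolist() for c in((163.9,370.7),(161.5,429.3),(238,371.7))])
E
```

```text
18.86 [ 0.2 -0.4 -0.1] [0.46  0.289 0.358]
s ring_target_center [([0.447, 0.338], 0.83)]
s bar_target_center [([0.525, 0.35], 0.77), ([0.413, 0.745], 0.58)]
s rack [([0.479, 0.346], 0.91)]
t ring_target_center [([0.452, 0.333], 0.51)]
t bar_target_center [([0.42, 0.748], 0.6), ([0.517, 0.356], 0.54)]
t rack [([0.487, 0.348], 0.67)]
w ring_target_center [([0.45, 0.342], 0.79)]
ring_target_center ((450.6558532714844, 335.25506591796875), (9.903825759887695, 71.78422546386719), 20.27366065979004) 0.84
w bar_target_center [([0.522, 0.364], 0.61)]
bar_target_center ((523.4328002929688, 364.5501708984375), (25.34095001220703, 72.00808715820312), 23.0612735748291) 0.63
w rack [([0.484, 0.351], 0.71)]
rack ((484.98907470703125, 350.466552734375), (135.35565185546875, 97.04862213134766), 22.19364356994629) 0.83
[[0.44, 0.2811], [0.4051, 0.371], [0.5657, 0.3337]]
```

The rack centre is (.485,.3505) with yaw ≈.38, which puts the ring plate at (.4503,.336). Both mask fits agree. Now the grasp with a slight lean, checking IK for all poses first.

```bash
cat > plan.py <<'E'
from h import *
C=np.array([.4504,.336,.065]);PH=.38;Y=.362;LE=.35;OFF=.008
xr=np.array([np.cos(PH),np.sin(PH),0]);yr=np.array([-xr[1],xr[0],0]);Pr=np.c_[xr,yr,Z]
zt=-np.sin(LE)*yr-np.cos(LE)*Z;Rg=np.c_[np.cross(xr,zt),xr,zt]
TCP=C+yr*OFF+Z*.042+zt*.008
e=np.array([np.cos(Y),np.sin(Y),0]);yv=np.array([-e[1],e[0],0]);a=np.radians(35)
xf=np.cos(a)*e+np.sin(a)*Z;zf=-np.sin(a)*e+np.cos(a)*Z;Pf=np.c_[xf,yv,zf]
O=np.array([.585,.137,0]);H=O+.115*e+Z*.275
M=H-.12*xf+yv*.010
rg=Ro.from_matrix(Rg).as_rotvec();rf=Ro.from_matrix(Pf@Pr.T@Rg).as_rotvec()
rel=Pr.T@(TCP-C)
def fin(d): return M+np.array(d)+Pf@rel
E
python3 - <<'E'
from plan import *
print(M,TCP,fin([0,0,0]))
for n,p,r in(("g",TCP,rg),("up",TCP+Z*.14,rg),("st",fin(.12*yv+[0,0,.01]),rf),("f",fin([0,0,0]),rf)):
    q=robot.solve_ik(p,r);print(n,None if q is None else np.round(q,2))
robot.gripper_to(.035,20)
robot.reach(TCP+Z*.08,rg);st()
robot.servo_line(TCP,rg,.12);st()
robot.gripper_to(0.0,40);o=robot.observe();print(o["finger_gap"],o["finger_force"]);st()
E
```

```text
[0.59707787 0.15226675 0.20617083] [0.44845014 0.34088182 0.09948502] [0.57671832 0.15017796 0.2344193 ]
g [-0.82  0.43 -0.11  1.69  0.37  1.24 -0.7 ]
up [-0.81  0.3  -0.13  1.55  0.34  1.49 -0.61]
st [-0.67  0.01 -0.18  2.    0.78  0.92 -1.03]
f [-0.51 -0.05 -0.08  2.08  0.74  0.73 -0.81]
20.82 [0.6 0.7 0.5] [0.45  0.341 0.181]
21.64 [-0.5 -0.1 -0.5] [0.449 0.341 0.1  ]
0.007551169636603243 40.64356863498688
21.99 [-0.2  0.9  5.2] [0.449 0.341 0.1  ]
```

```bash
python3 - <<'E'
from plan import *
robot.servo_line(TCP+Z*.06,rg,.08);st()
robot.servo_line(TCP+Z*.15,rg,.15);st()
robot.reach(fin(.13*yv+[0,0,.01]),rf);st()
o=robot.observe();print(o["finger_gap"],o["finger_force"])
robot.servo_line(fin(.05*yv),rf,.08);st()
w=robot.get_image("scene");t=robot.get_image("top")
for p in(w,t):
    print("pred",proj(p,[M+.05*yv,H]).round(1).tolist(),[(np.round(d["pixel"],1).tolist(),round(d["confidence"],2)) for d in robot.mark_of(p,"ring_target_center")][:2],[(np.round(d["pixel"],1).tolist(),round(d["confidence"],2)) for d in robot.mark_of(p,"viewer_head")][:2],[d["extent"] for d in robot.masks_of(p,"viewer_head")][:1],[d["extent"] for d in robot.masks_of(p,"ring_target_center")][:1])
E
```

```text
22.89 [ 0.1  0.3 -1.9] [0.448 0.341 0.159]
23.64 [ 0.1  0.3 -1.5] [0.448 0.341 0.248]
24.25 [ 0.6 -0.3 -0.8] [0.53  0.272 0.244]
0.007439104093811124 39.6029269695282
25.41 [-0.  -0.  -1.3] [0.559 0.198 0.235]
pred [[229.3, 406.1], [189.7, 439.1]] [([229.5, 404.3], 0.44)] [([186.5, 436.8], 0.87)] [[425.9, 148.3, 456.3, 190.4]] [[403.3, 226.6, 418.8, 234.7]]
pred [[197.3, 401.3], [154.5, 413.0]] [([199.9, 399.8], 0.66)] [([153.8, 413.9], 0.48)] [[403.2, 144.8, 418.6, 153.9]] [[385.0, 190.6, 414.4, 203.2]]
```

Prediction and detection agree within a few pixels. I'll slide in to the final pose while watching the forces.

```bash
python3 - <<'E'
from plan import *
for d in(.025,.01,0):
    robot.servo_line(fin(d*yv),rf,.05);st()
robot.hold(.5);st()
from scipy.optimize import least_squares
w=robot.get_image("scene");t=robot.get_image("top")
for th,x0 in(("ring_target_center",M),("viewer_head",H)):
    ob=[]
    for p in(w,t):
        m=robot.mark_of(p,th)
        if m: ob.append((p,m[0]["pixel"]))
    if len(ob)==2:
        r=least_squares(lambda X:np.concatenate([proj(p,X)[0]-px for p,px in ob]),x0);print(th,r.x.round(4),"pred",x0.round(4),r.cost.round(2))
print(robot.observe()["finger_gap"],robot.observe()["tool_pos"]-fin([0,0,0]))
cv2.imwrite("pics/fin.png",np.hstack([crop(w,130,270,370,470,3),crop(t,120,260,360,460,3)]))
E
```

```text
26.56 [ 1.   0.1 -1.1] [0.568 0.174 0.234]
27.01 [-0.3  0.7 -1.1] [0.573 0.159 0.234]
27.36 [ 0.5 -0.3 -1.8] [0.577 0.15  0.234]
27.86 [ 0.5  0.2 -1. ] [0.577 0.15  0.234]
ring_target_center [0.5797 0.155  0.2462] pred [0.5971 0.1523 0.2062] 0.0
viewer_head [0.6944 0.1835 0.2746] pred [0.6925 0.1777 0.275 ] 1.22
0.007652436067670477 [ 9.48561420e-07 -1.52876937e-05 -1.43292914e-05]
```

```bash
python3 - <<'E'
from plan import *
for n in("wrist","scene","top"):
    p=robot.get_image(n)
    c=np.array([[0,-35,-55],[0,35,-55],[0,35,19],[0,-35,19],[0,25,55],[0,-25,55]])*1e-3
    q=proj(p,M+c@Pf.T);print(n,"pred mid",proj(p,[M]).round(1).tolist(),"box",np.r_[q.min(0)[::-1],q.max(0)[::-1]].round())
    print([(np.round(d["pixel"],1).tolist(),round(d["confidence"],2)) for d in robot.mark_of(p,"ring_target_center")][:2],[(np.round(d["extent"]).tolist(),round(d["confidence"],2)) for d in robot.masks_of(p,"ring_target_center")][:2])
E
```

```text
wrist pred mid [[229.1, 322.3]] box [322. 137. 322. 335.]
[([227.0, 323.1], 0.9), ([130.8, 199.4], 0.67)] [([313.0, 140.0, 334.0, 335.0], 0.66)]
scene pred mid [[233.3, 424.9]] box [410. 227. 439. 240.]
[([237.0, 341.6], 0.69), ([234.5, 421.8], 0.38)] []
top pred mid [[192.2, 416.7]] box [400. 183. 432. 201.]
[([193.3, 415.3], 0.72)] [([402.0, 187.0, 431.0, 197.0], 0.69)]
```

All three cameras agree with the expected plate pose; the earlier odd value came from a scene detection that was really the bar plate. Handing in.

```bash
python3 -c "
from rig import robot
print(robot.hand_in())"
```

```text
the job is handed in; nothing more can be done
None
```

I handed the job in with the knob set to the tooth by my measurements and the ring target held still, square to the lens about 12 cm away and roughly 1 cm to one side of its axis; no verdict was returned.

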